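# Fit the lever to a splined test spindle and swing it to its rest post

## Task

Set up the shaft-friction test stand: lift the loose lever and thread its splined hub down over the stand's splined spindle with the arm pointing well away from the stand's upright rest post, turning the lever lightly until the splines match, never forcing it, so that the hub goes fully home on the collar. Then swing the fitted lever round until its arm bears gently against the rest post, and let go of it there. Leave the lidded pot, the tile and the tweezers where they are.

Things in the scene. Friction and masses are not known exactly. Their poses are not given: they have to be found in the camera images.
- lever: Loose lever, about 0.25 kg, standing on its hub, bore downward. Origin: centre of the hub's underside; z up along the bore, x along the arm. Steel hub 44 mm in diameter, z = 0 to 32 mm; a neck 15 mm thick above it carries the aluminium arm: a bar 16 mm wide (y), z = 38 to 58 mm, x = -45 to 105 mm. Black knob 20 mm thick, 29 mm tall on top at x = 93 mm; short tail with a round steel counterweight, 26 mm thick, at x = -45 mm.
- lever_grip (a point): Centre of the arm bar right above the bore axis (z = 48 mm in the lever's frame, lever's axes). Here the bar can be pinched across its 16 mm from above, the tips up to 15 mm lower than this point; the lever is balanced about this point to within 5 mm.
- lever_bore (a point): Mouth of the bore, centre of the hub's underside, lever's axes. The bore is 30 mm deep, open only below, 30 mm in diameter, with six straight internal splines 4.5 mm wide, centred at 0, 60, 120 ... deg from the lever's x, inward tips at radius 10 mm, beginning 1 mm above the underside.
- lever_stop_point (a point): Point on the arm's centre line at x = 75 mm, z = 48 mm in the lever's frame, lever's axes: here the arm meets the rest post.
- test_stand: Fixed test stand. Origin on the vertical spindle axis at table height, z up. Base plate 12 mm thick (x -55 to 55, y -58 to 102 mm), 74 mm square bearing block up to z = 42 mm, from which the splined steel spindle stands up. The spindle turns endlessly, with its collar, under a stiff friction of about 0.12 N m, and together with the lever once they engage.
- spindle_collar (a point): Centre of the top of the spindle's collar (40 mm in diameter), z = 50 mm on the spindle axis, where the hub's underside sits when home; stand's axes. Unmatched, the lever's splines rest on the flat tops of the spindle's with the hub's underside about 15 mm above here. Matched (any of six positions fits) the lever has about 1 mm side play and 5 deg turning play either way.
- spindle_tip (a point): Spindle tip, z = 78 mm on the axis, stand's axes. Core 18 mm in diameter, coned to 10 mm over its last 4 mm. Its top 12 mm is a plain pilot; below, z = 50 to 66 mm, it has six straight splines 4.5 mm wide, 60 deg apart, out to radius 13 mm. The spindle starts at any angle, which no reading tells: its splines must be seen or felt.
- post_top (a point): Centre of the top of the rest post, z = 102 mm, at y = 75 mm in the stand's frame. The fitted lever's arm lies 88 to 108 mm above the table and meets the post from either side; the arm's centre line is then 14 mm from the post's axis.
- parts_pot: Bystander: white round pot with a green lid, 45 mm in diameter, 43 mm tall, loose; origin at the centre of its underside.
- gloss_tile: Bystander: black glass tile in a frame, 62 x 88 x 13 mm, loose, lying flat; origin at the centre of its underside.
- tweezers: Bystander: tweezers 120 x 18 x 8 mm, loose, lying flat; origin at the centre of their underside.
- rest_post: The rest post itself (see point post_top): upright rod 12 mm in diameter, 90 mm long on the base plate, fixed to the stand; origin at its foot, 12 mm above the table.

How it is judged:
By the outcome, as a careful person would: the job done as asked, in the order asked, and still so for the second after the job is handed in, with the robot touching nothing.
It also fails if it takes over 72 s, if anything falls off the work surface, if the arm or the gripper's body presses on something with over 40 N, if the wrist force passes 120 N, or if a joint passes its speed limit or range.

## Robot

A 6-joint arm with a two-finger parallel gripper is mounted at the origin on a cart in front of the work surface, level with it; the furniture and walls round the work are solid. World frame = base frame: x ahead of the robot, y to its left, z up, the work surface at z = 0. Lengths are in mm, angles in degrees, forces in N, time in s.
With the tool pointing down it reaches from about 350 to 850 mm from the base axis. Payload 8.1 kg.
Tool frame: the origin (TCP) lies midway between the tips of the shut fingers; the grasp point (between the pads) lies 19 mm behind it (r.pinch_z is the distance from the TCP to the grasp point, in mm); z points along the fingers, y is the line along which they close (so a half turn about z gives the same grasp; the last joint's range is limited). The gripper opens to 85 mm and grips with 20 to 120 N. Pads are 22 mm wide; open, the fingers measure 114 mm over their backs; the gripper's body (76 mm by 85 mm) begins 54 mm behind the grasp point. The pads swing forward as they close: fully open they stand 13 mm farther back than shut.
Start: joints at [66.383, 7.471, 85.268, -0, 87.261, -4.893], TCP at [192.587, 568.257, 231.292] pointing down, gripper open.
Joint ranges: [-169.43, 169.43], [-51.17, 129.36], [1.28, 143.12], [-76.62, 256.62], [0, 156.53], [-152.29, 152.29]. Speed limits (degrees/s): [136.94, 136.94, 159.86, 180, 180, 180].

## Interface

Orientations are given as [roll, pitch, yaw] about the fixed x, y, z axes, in that order (R = Rz(yaw) Ry(pitch) Rx(roll)).
In Python, from bench import sensors, optics, job, r gives the robot as it stands.
- The arm moves only by the tool play_rows, never from a script. Its argument "motion" is a list that holds one entry, the list of rows, each a list of 6 numbers: the shift along the tool's x, y, z in cm, then the turn, a rotation vector about the tool's x, y, z in degrees. In form: [[[x, y, z, ax, ay, az], ...]]. A call has 1 to 5 rows; each row is the pose to reach, as a shift and turn from the pose commanded when the call began, along the tool's axes at that moment; what a row does not reach only later rows make up. A row lasts 1/10 s, in which the tool goes at most 50 mm and 8.59 degrees, less where a joint would pass 70% of its speed; a pose out of reach is approached as far as the arm can. A call with a gripper value outside its range is refused whole. "jaw" is the opening, from 0 (shut) to 1 (fully open), set as the call begins (left out, the last holds). The fingers move at their own pace and stop on an object; "squeeze" is the grip in N (left out, the last holds). Time passes only in rows, so rows that repeat a pose let the fingers close. It gives the time, the measured TCP pose, the force, the opening and the grip force at its end, in the units of the state.
- sensors.sense(): the state, without advancing time (a new reading comes with each control period).
- optics.snapshot(name): name is "side" or "top"; returns a dict with "pixels" (480x640x3 uint8, red, green, blue), "mtx" (3x3 intrinsics, pixels), "R" (3x3) and "t" (3): a world point X has camera coordinates R X + t. Camera axes: x right, y down, z forward; pixel columns grow to the right and rows downward; lengths in mm; the calibration is good to about 2 mm. A picture is of the moment at which its call begins. There is no depth.
- job.hand_in(): hands the job in; it is judged then, once.
The state is a dict: "time": time; "joint_pos": joint angles; "qd": joint speeds; "joint_efforts": joint torques, N m; "tool_pos": TCP position; "tcp_rot": TCP orientation; "ft_force": force on the tool from outside, world axes, zero at the start; "wrist_torque": the same for the moment, N m; "finger_gap": finger opening in mm; "grip_force": force on a finger pad.
Only numpy, scipy, OpenCV 4.12 (cv2) and the standard library are available. Lean on these libraries where they do the work, as an engineer would, in place of code of your own. Each camera call takes 0.05 s, during which the arm holds its last target. There are 200 camera calls.

## Working session

There is one attempt and no reset: what is moved stays moved. The work goes in short steps, Python scripts to look and compute and a tool call to move; the robot and the scene stay as the last step left them, time stands still between calls to the robot, and variables do not carry over. Pictures are saved under pics/ and viewed, at most 10 in all, crops included, and the job is handed in when it is done.

Besides the shell and the picture viewer there is one more tool, called after "Request:" as name(argument=value, ...) on one line, values as JSON. play_rows: Moves the arm, as the interface text tells. Its arguments: {"type":"object","properties":{"motion":{"type":"array","items":{"type":"array","items":{"type":"array","items":{"type":"number"}}}},"jaw":{"type":"number"},"squeeze":{"type":"number"}},"required":["motion"]}

```bash
ls; mkdir -p pics
cat > h.py <<'E'
import numpy as np, cv2
from bench import sensors, optics, job, r
def snap(n,f=None):
    s=optics.snapshot(n)
    if f: cv2.imwrite('pics/'+f,cv2.cvtColor(s['pixels'],cv2.COLOR_RGB2BGR))
    return s
def ray(s,u,v,z):
    K,R,t=map(np.array,(s['mtx'],s['R'],s['t']))
    d=R.T@np.linalg.solve(K,[u,v,1.]); c=-R.T@t
    return c+d*(z-c[2])/d[2]
def proj(s,X):
    p=np.array(s['mtx'])@(np.array(s['R'])@np.array(X,float)+np.array(s['t'])); return p[:2]/p[2]
E
python3 - <<'E'
from h import *
for n in ('top','side'):
    s=snap(n,n+'0.png'); R=np.array(s['R']);print(n,-R.T@np.array(s['t']),R.round(2).tolist(),np.array(s['mtx'])[0,0])
st=sensors.sense();print(st)
E
```

```text
pics
top [ 290.99447854  -40.15299743 1057.75192564] [[-0.02, -1.0, 0.0], [-0.98, 0.02, -0.21], [0.21, -0.01, -0.98]] 451.70860372041193
side [  401.03124874 -1038.2451593    585.24274408] [[1.0, -0.07, 0.02], [-0.01, -0.45, -0.9], [0.07, 0.89, -0.45]] 448.39769330976173
{'time': 0.1, 'joint_pos': array([ 6.63819780e+01,  7.51174527e+00,  8.53249624e+01, -9.49100044e-04,
        8.72627720e+01, -4.89360938e+00]), 'qd': array([ 0.02200674, -0.07654782, -0.04778045, -0.01422304,  0.02369895,
        0.03353551]), 'joint_efforts': array([ 9.78030694e-04, -5.70950747e+01, -5.01941550e+01, -2.21148453e-04,
        8.08770885e-03,  3.53377436e-05]), 'tool_pos': array([192.39170005, 567.77124903, 230.32086635]), 'tcp_rot': array([-1.79900802e+02, -7.54170949e-03,  1.61275627e+02]), 'ft_force': array([-0.20712081,  0.10484741, -0.00235014]), 'wrist_torque': array([ 0.00399807,  0.00884905, -0.02963574]), 'grip_force': 0.0, 'finger_gap': 85.15977571091472}
```

View pics/top0.png

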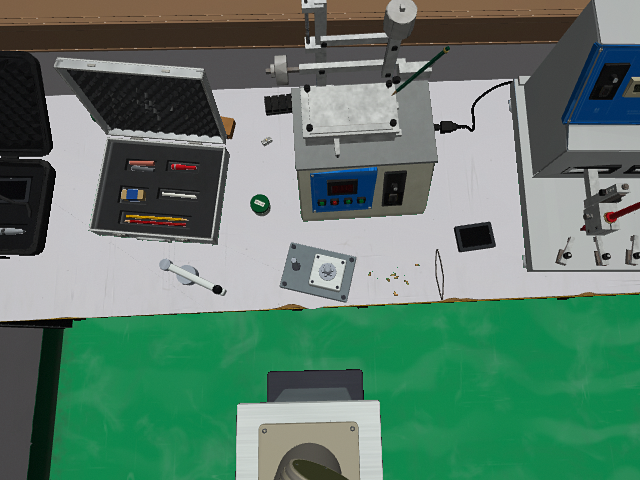

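View pics/side0.png

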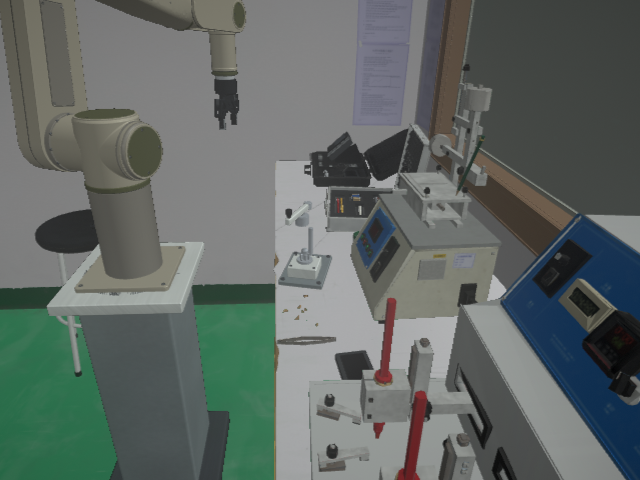

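The top view shows the lever (hub at about (187,273), knob at (218,290), counterweight at (165,264)), the stand's spindle at (328,271) and the post at (294,265). Next I'll enlarge both areas.

Run:
```python
from h import *
t=cv2.imread('pics/top0.png');s=cv2.imread('pics/side0.png')
a=cv2.resize(t[250:305,150:240],(0,0),fx=4.4,fy=4.4,interpolation=cv2.INTER_CUBIC)
b=cv2.resize(t[235:305,275:360],(0,0),fx=4.4,fy=4.4,interpolation=cv2.INTER_CUBIC)
c=cv2.resize(s[190:290,270:340],(0,0),fx=4,fy=4,interpolation=cv2.INTER_CUBIC)
W=np.zeros((600,800,3),np.uint8)
for im,x,y in ((a,0,0),(b,400,0)): 
    im=im[:600-y,:800-x]; W[y:y+im.shape[0],x:x+im.shape[1]]=im
c=cv2.resize(s[195:285,275:325],(0,0),fx=3.2,fy=3.2,interpolation=cv2.INTER_CUBIC)
W[310:310+c.shape[0],0:c.shape[1]]=c
d=cv2.resize(t[255:287,310:346],(0,0),fx=8.5,fy=8.5,interpolation=cv2.INTER_CUBIC); W[320:320+d.shape[0],400:400+d.shape[1]]=d
cv2.imwrite('pics/crop0.png',W)
s=snap('top')
for n,u,v,z in(('hub',187,273,48),('knob',218,290,87),('cw',165,264,48),('spindle',328,271,78),('post',294,265,102),('pot',260,203,43)): print(n,ray(s,u,v,z).round(1))
```

```text
hub [440.2 265.3  48. ]
knob [396.2 185.6  87. ]
cw [461.8 315.7  48. ]
spindle [433.3 -51.5  78. ]
post [444.4  21.2 102. ]
pot [602.2 103.2  43. ]
```

View pics/crop0.png

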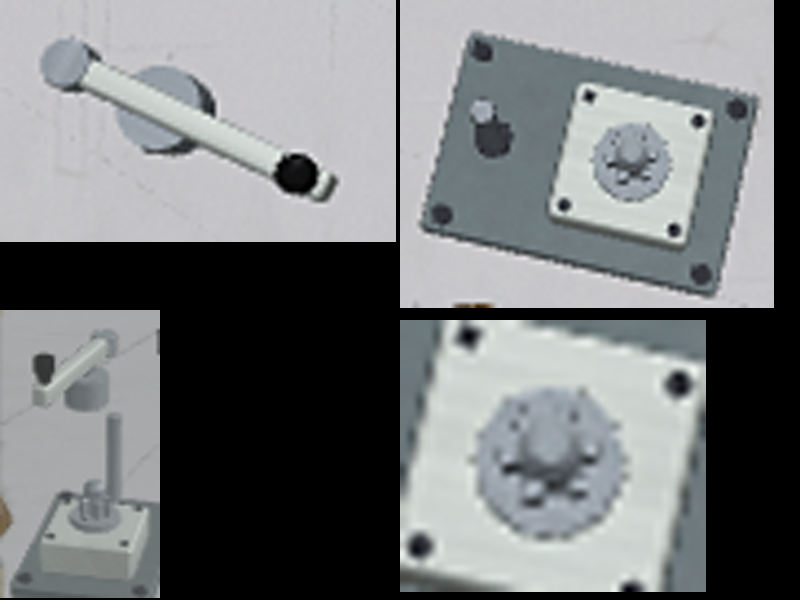

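The crops give these sub-pixel positions:

| Feature | Top view px | Side view px |
|---|---|---|
| Counterweight | (165,264.2) | – |
| Knob | (217,289) | – |
| Collar centre | (327.4,271) | – |
| Spindle tip | (327,267.2) | (305.2,249) |
| Post top | (293.6,259.6) | (310.4,227.8) |

The spindle splines seem to lie near image ±30, ±90 and ±150° from straight down, so one pair points along world ±y.

Run:
```python
from h import *
s=snap('top'); d=snap('side')
P={}
for n,u,v,z in(('knob',217,289,87),('cw',165,264.2,60),('collar',327.4,271,50),('tip',327,267.3,78),('post',293.6,259.6,102)):
    P[n]=ray(s,u,v,z); print(n,P[n].round(1),'side px',proj(d,P[n]).round(1))
for n,u,v,z in(('post',310.4,227.8,102),('tip',305.2,249,78),('knob',288.4,209.5,87)): print('side',n,ray(d,u,v,z).round(1))
k,c=P['knob'][:2],P['cw'][:2]; a=k-c; print('len',np.hypot(*a),'yaw',np.degrees(np.arctan2(a[1],a[0])),'hub',c+a*45/138)
b=P['post'][:2]-(P['tip'][:2]+P['collar'][:2])/2; print('post dir',np.hypot(*b),np.degrees(np.arctan2(b[1],b[0])))
# spline features (top crop d) at z=66 relative to axis
ax=(P['tip']+P['collar'])/2
for x,y in((510,452),(592,452),(533,492),(573,490),(523,410),(575,412)):
    p=ray(s,310+(x-400)/8.5-.4,255+(y-320)/8.5-.4,66)-ax; print(np.hypot(*p[:2]).round(1),np.degrees(np.arctan2(p[1],p[0])).round(0))
```

```text
knob [398.4 187.8  87. ] side px [287.8 208.3]
cw [459.4 311.4  60. ] side px [306.7 201.4]
collar [437.4 -50.4  50. ] side px [303.9 257.8]
tip [441.6 -49.5  78. ] side px [305.6 247.6]
post [456.1  22.  102. ] side px [310.2 226.8]
side post [456.4  15.7 102. ]
side tip [440.3 -56.9  78. ]
side knob [400.2 178.2  87. ]
len 137.88000727605038 yaw -116.23933638403189 hub [439.47259565 271.11301008]
post dir 73.82540602826448 76.97206313066341
10.6 102.0
11.3 -104.0
13.6 160.0
13.8 -155.0
11.1 38.0
10.5 -41.0
```

Request:
play_rows(motion=[[[-3.3,-2.0,0.8,0,0,-8],[-6.6,-4.0,1.6,0,0,-16],[-9.9,-6.1,2.4,0,0,-24],[-13.2,-8.1,3.2,0,0,-32],[-16.5,-10.1,4,0,0,-40]]], jaw=0.7, squeeze=60)

```text
time: 0.75
tool_pos: [317.1, 418.4, 190.9]
tcp_rot: [-180.0, 0.0, -158.4]
ft_force: [1.0, 0.5, -0.0]
finger_gap: 59.6
grip_force: 0.0
```

Request:
play_rows(motion=[[[-1.2,-3.7,0.8,0,0,-8],[-2.4,-7.3,1.6,0,0,-16],[-3.7,-11.0,2.4,0,0,-24],[-4.9,-14.7,3.2,0,0,-32],[-6.1,-18.3,4,0,0,-40]]])

```text
time: 1.25
tool_pos: [440.5, 269.8, 151.1]
tcp_rot: [-180.0, 0.0, -118.4]
ft_force: [0.9, 1.9, 0.8]
finger_gap: 59.3
grip_force: 0.0
```

Request:
play_rows(motion=[[[0,0,0,0,0,-2.5],[0,0,0,0,0,-2.5],[0,0,0,0,0,-2.5],[0,0,0,0,0,-2.5]]])

```text
time: 1.65
tool_pos: [439.4, 271.9, 151.5]
tcp_rot: [-180.0, 0.0, -116.2]
ft_force: [-0.1, -0.5, 1.1]
finger_gap: 59.7
grip_force: 0.0
```

Request:
play_rows(motion=[[[0,0,2.5,0,0,0],[0,0,5,0,0,0],[0,0,7.5,0,0,0],[0,0,9,0,0,0],[0,0,9,0,0,0]]])

```text
time: 2.15
tool_pos: [437.6, 270.9, 59.0]
tcp_rot: [179.8, -0.2, -116.2]
ft_force: [-1.1, -0.8, 1.1]
finger_gap: 60.1
grip_force: 0.0
```

Run:
```python
from h import *
s=snap('top'); d=snap('side')
f=lambda s,a,b,c,e:cv2.resize(s['pixels'][a:b,c:e],(0,0),fx=5,fy=5,interpolation=cv2.INTER_CUBIC)
W=np.hstack([f(s,240,310,150,240),f(d,170,240,270,335)])
cv2.imwrite('pics/c1.png',W[:,:,::-1])
```

```text
(no output)
```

View pics/c1.png

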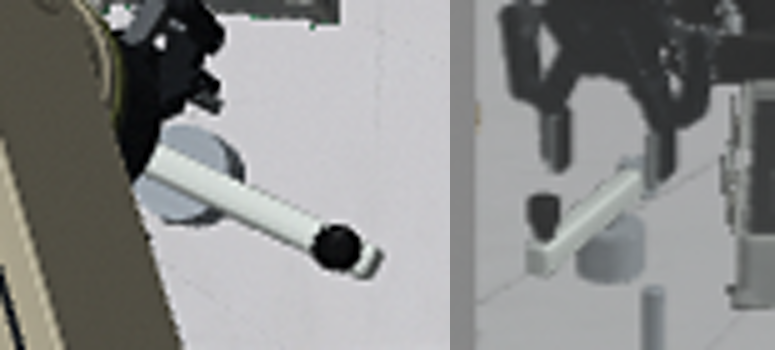

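The side view shows the fingers straddling the bar, with their midpoint at crop (605,155) above the hub at (610,250). I'll descend and grip.

Request:
play_rows(motion=[[[0,0,1,0,0,0],[0,0,2,0,0,0],[0,0,2.3,0,0,0],[0,0,2.3,0,0,0]]])

```text
time: 2.65
tool_pos: [439.1, 270.9, 37.5]
tcp_rot: [179.9, -0.1, -116.2]
ft_force: [0.4, -0.2, 0.2]
finger_gap: 59.6
grip_force: 0.0
```

Request:
play_rows(motion=[[[0,0,0,0,0,0],[0,0,0,0,0,0],[0,0,0,0,0,0],[0,0,0,0,0,0],[0,0,0,0,0,0]]], jaw=0, squeeze=60)

```text
time: 3.15
tool_pos: [439.9, 271.4, 38.6]
tcp_rot: [-180.0, 0.0, -116.2]
ft_force: [-0.5, 0.5, 1.9]
finger_gap: 14.7
grip_force: 61.3
```

Request:
play_rows(motion=[[[0,0,0,0,0,0],[0,0,0,0,0,0],[0,0,0,0,0,0],[0,0,0,0,0,0]]])

```text
time: 3.55
tool_pos: [439.9, 271.4, 38.6]
tcp_rot: [-180.0, 0.0, -116.2]
ft_force: [-2.0, -0.8, 4.8]
finger_gap: 14.7
grip_force: 61.8
```

Request:
play_rows(motion=[[[0,0,-2,0,0,0],[0,0,-5,0,0,0],[0,0,-8,0,0,0],[0,0,-11,0,0,0],[0,0,-13,0,0,0]]])

```text
time: 4.05
tool_pos: [439.9, 271.2, 169.8]
tcp_rot: [-180.0, 0.0, -116.2]
ft_force: [-0.1, 0.6, -3.4]
finger_gap: 14.6
grip_force: 60.8
```

Request:
play_rows(motion=[[[3,-1.5,0,0,0,0],[6.5,-3.2,0,0,0,2],[10,-4.9,0,0,0,5],[14,-6.9,0,0,0,8],[18,-8.8,0,0,0,11]]])

```text
time: 4.55
tool_pos: [438.1, 69.3, 167.3]
tcp_rot: [179.9, -0.1, -127.3]
ft_force: [2.4, -0.8, -2.7]
finger_gap: 14.4
grip_force: 60.8
```

Request:
play_rows(motion=[[[3.5,-2.7,0,0,0,3],[7,-5.4,0,0,0,7],[9.6,-7.5,0,0,0,10.8],[9.6,-7.5,0,0,0,10.8],[9.6,-7.5,0,0,0,10.8]]])

```text
time: 5.05
tool_pos: [440.1, -51.4, 167.4]
tcp_rot: [179.9, -0.0, -138.1]
ft_force: [0.6, 0.1, -3.6]
finger_gap: 14.7
grip_force: 60.7
```

Request:
play_rows(motion=[[[0,0,1,0,0,0],[0,0,2,0,0,0],[0,0,3,0,0,0],[0,0,3,0,0,0]]])

```text
time: 5.45
tool_pos: [439.1, -49.9, 135.7]
tcp_rot: [179.8, -0.1, -137.9]
ft_force: [-0.7, -0.4, -2.8]
finger_gap: 14.5
grip_force: 60.7
```

Run:
```python
from h import *
s=snap('top'); d=snap('side')
st=sensors.sense();print(st['tool_pos'],st['tcp_rot'],st['joint_pos'],st['ft_force'])
f=lambda s,a,b,c,e:cv2.resize(s['pixels'][a:b,c:e],(0,0),fx=5,fy=5,interpolation=cv2.INTER_CUBIC)
W=np.hstack([f(s,205,315,275,365),f(d,180,290,275,335)])
cv2.imwrite('pics/c2.png',W[:,:,::-1])
```

```text
[440.28585522 -50.35887866 137.62081695] [ 1.79934302e+02 -4.55246856e-02 -1.37967331e+02] [-1.31595787e+01 -1.38263416e+01  1.15693313e+02  1.25567854e-04
  7.82129580e+01 -1.45192248e+02] [ 0.36576421 -0.11319634 -2.89531236]
```

View pics/c2.png

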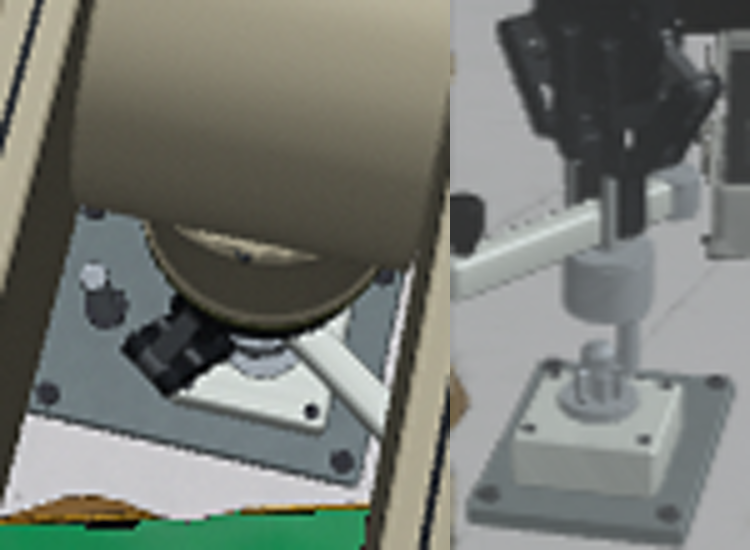

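The side crop shows the hub (centre column about 609, bottom front edge at row 325) slightly right of the spindle tip (600,350) and collar (598). I'll work out the offset.

Run:
```python
from h import *
s=snap('top'); d=snap('side')
def at_y(s,u,v,y):
    K,R,t=map(np.array,(s['mtx'],s['R'],s['t'])); q=R.T@np.linalg.solve(K,[u,v,1.]); c=-R.T@t
    return c+q*(y-c[1])/q[1]
g=lambda x,y:(275+(x-450+.5)/5-.5,180+(y+.5)/5-.5)
for n,x,y,yy in(('hub',609,290,-72),('hubbottom',609,325,-72),('tip',600,347,-56),('collar',598.5,400,-70),('spindle mid',600,375,-60)): print(n,at_y(d,*g(x,y),yy).round(1))
# block corners (z=42) and plate in top image original/side
h=lambda x,y,W=0:(275+(x-400+.5)/4.4-.5,235+(y+.5)/4.4-.5)
C=np.array([ray(s,*h(x,y),42)[:2] for x,y in((579,83),(716,110),(687,243),(550,212))]); print(C.round(1),C.mean(0))
e=[np.degrees(np.arctan2(*(C[1]-C[0])[::-1])),np.degrees(np.arctan2(*(C[2]-C[3])[::-1]))];print(e)
print('collar c',ray(s,*h(632,160.5),50),'post',ray(s,*h(483,109),102))
```

```text
hub [442.4 -72.  116.5]
hubbottom [442.5 -72.   97.7]
tip [438.8 -56.   77.6]
collar [437.6 -70.   55.5]
spindle mid [438.7 -60.   64.1]
[[479.6 -23.8]
 [463.8 -94.5]
 [395.3 -77.5]
 [412.7  -7.8]] [437.84085647 -50.89542336]
[np.float64(-102.58976214994742), np.float64(-104.05299406670454)]
collar c [437.22376463 -50.30812696  50.        ] post [456.60100682  22.22393447 102.        ]
```

Request:
play_rows(motion=[[[0.4,0.1,0.6,0,0,0],[0.4,0.1,1.2,0,0,0],[0.4,0.1,1.8,0,0,0],[0.4,0.1,2.0,0,0,0],[0.4,0.1,2.2,0,0,0]]])

```text
time: 6.15
tool_pos: [436.9, -52.8, 115.9]
tcp_rot: [180.0, -0.0, -138.0]
ft_force: [-0.2, -0.8, -3.0]
finger_gap: 14.8
grip_force: 60.7
```

Request:
play_rows(motion=[[[0,0,0.1,0,0,0],[0,0,0.2,0,0,0],[0,0,0.3,0,0,0],[0,0,0.4,0,0,0],[0,0,0.4,0,0,0]]])

```text
time: 6.65
tool_pos: [437.1, -52.9, 112.3]
tcp_rot: [180.0, -0.0, -138.0]
ft_force: [0.1, -0.1, -2.3]
finger_gap: 14.4
grip_force: 60.8
```

Request:
play_rows(motion=[[[0,0,0.1,0,0,0],[0,0,0.2,0,0,0],[0,0,0.3,0,0,0],[0,0,0.4,0,0,0],[0,0,0.4,0,0,0]]])

```text
time: 7.15
tool_pos: [438.1, -52.9, 110.6]
tcp_rot: [-179.9, 0.1, -138.0]
ft_force: [-6.0, 2.8, 16.9]
finger_gap: 15.0
grip_force: 63.9
```

```bash
python3 -c "
from h import *
s=sensors.sense();print(s['tool_pos'],s['ft_force'],s['wrist_torque'])"
```

```text
[438.06471698 -52.93256441 110.64880255] [-6.04956001  2.80875841 16.92434477] [0.59719435 1.63159756 0.00595195]
```

Request:
play_rows(motion=[[[0,0,-0.3,0,0,0],[0.06,0.13,-0.3,0,0,0],[0.06,0.13,-0.2,0,0,0],[0.06,0.13,-0.1,0,0,0],[0.06,0.13,0,0,0,0]]])

```text
time: 7.65
tool_pos: [435.5, -52.2, 107.8]
tcp_rot: [180.0, -0.0, -138.0]
ft_force: [-0.1, -0.0, -2.4]
finger_gap: 14.8
grip_force: 60.8
```

Request:
play_rows(motion=[[[0,0,0,0,0,0],[0,0,0,0,0,0]]])

```text
time: 7.85
tool_pos: [435.6, -52.3, 108.1]
tcp_rot: [180.0, -0.0, -138.0]
ft_force: [0.5, 0.4, -3.7]
finger_gap: 14.9
grip_force: 60.8
```

Request:
play_rows(motion=[[[0,0,0.1,0,0,0],[0,0,0.2,0,0,0],[0,0,0.3,0,0,0],[0,0,0.3,0,0,0]]])

```text
time: 8.25
tool_pos: [435.7, -52.3, 105.1]
tcp_rot: [180.0, -0.0, -138.0]
ft_force: [-0.0, 0.5, -3.1]
finger_gap: 14.9
grip_force: 60.8
```

Request:
play_rows(motion=[[[0,0,0.05,0,0,0],[0,0,0.1,0,0,0],[0,0,0.1,0,0,0]]])

```text
time: 8.55
tool_pos: [435.7, -52.3, 104.2]
tcp_rot: [180.0, -0.0, -138.0]
ft_force: [0.1, 0.3, -3.5]
finger_gap: 14.6
grip_force: 60.8
```

Request:
play_rows(motion=[[[0,0,0.05,0,0,0],[0,0,0.1,0,0,0],[0,0,0.1,0,0,0]]])

```text
time: 8.85
tool_pos: [435.8, -52.3, 103.5]
tcp_rot: [-180.0, 0.0, -138.0]
ft_force: [-0.2, 0.5, -0.6]
finger_gap: 14.7
grip_force: 61.2
```

Request:
play_rows(motion=[[[0,0,0.03,0,0,0],[0,0,0.05,0,0,0],[0,0,0.05,0,0,0]]])

```text
time: 9.15
tool_pos: [435.9, -52.3, 103.3]
tcp_rot: [-180.0, 0.0, -138.0]
ft_force: [-4.4, 1.3, 5.0]
finger_gap: 14.7
grip_force: 62.0
```

Request:
play_rows(motion=[[[0.02,0.03,0,0,0,2],[0.02,0.04,0,0,0,4],[0.02,0.04,0,0,0,4]]])

```text
time: 9.45
tool_pos: [435.7, -52.2, 103.3]
tcp_rot: [-180.0, 0.0, -142.1]
ft_force: [-3.0, 1.1, 5.7]
finger_gap: 14.6
grip_force: 61.9
```

Request:
play_rows(motion=[[[0,0.01,0,0,0,2],[0,0.02,0,0,0,4],[0,0.02,0,0,0,4]]])

```text
time: 9.75
tool_pos: [435.5, -52.1, 103.3]
tcp_rot: [-180.0, 0.0, -146.0]
ft_force: [-3.5, 1.8, 4.9]
finger_gap: 14.8
grip_force: 62.0
```

Request:
play_rows(motion=[[[0.02,0.03,0,0,0,2],[0.02,0.04,0,0,0,4],[0.02,0.04,0,0,0,4]]])

```text
time: 10.05
tool_pos: [435.3, -51.9, 103.3]
tcp_rot: [-179.9, 0.0, -150.0]
ft_force: [-2.1, 1.2, 5.1]
finger_gap: 14.6
grip_force: 61.9
```

Request:
play_rows(motion=[[[0,0.01,0,0,0,2],[0,0.02,0,0,0,4],[0,0.02,0,0,0,4]]])

```text
time: 10.35
tool_pos: [435.2, -51.8, 103.3]
tcp_rot: [-180.0, 0.0, -154.0]
ft_force: [-1.4, 0.1, 5.1]
finger_gap: 14.6
grip_force: 61.9
```

Request:
play_rows(motion=[[[0,0.01,0,0,0,2],[0,0.02,0,0,0,4],[0,0.02,0,0,0,4]]])

```text
time: 10.65
tool_pos: [435.0, -51.7, 103.2]
tcp_rot: [-180.0, 0.0, -158.0]
ft_force: [-2.4, -0.5, 5.5]
finger_gap: 14.4
grip_force: 61.9
```

Request:
play_rows(motion=[[[0,0.01,0,0,0,2],[0,0.02,0,0,0,4],[0,0.02,0,0,0,4]]])

```text
time: 10.95
tool_pos: [434.8, -51.5, 103.1]
tcp_rot: [-180.0, 0.0, -162.0]
ft_force: [-1.7, -0.9, 4.2]
finger_gap: 14.6
grip_force: 61.9
```

Request:
play_rows(motion=[[[0.01,0.01,0,0,0,2],[0.01,0.02,0,0,0,4],[0.01,0.02,0,0,0,4]]])

```text
time: 11.25
tool_pos: [434.6, -51.3, 102.8]
tcp_rot: [-180.0, 0.0, -165.9]
ft_force: [-0.8, -1.2, 2.6]
finger_gap: 14.7
grip_force: 61.5
```

Request:
play_rows(motion=[[[0,0.01,0,0,0,2],[0,0.02,0,0,0,4],[0,0.02,0,0,0,4]]])

```text
time: 11.55
tool_pos: [434.0, -50.6, 102.1]
tcp_rot: [180.0, -0.0, -169.9]
ft_force: [1.2, -0.6, -3.4]
finger_gap: 14.2
grip_force: 60.8
```

Run:
```python
from h import *
d=snap('side'); s=snap('top')
f=lambda s,a,b,c,e,k=7:cv2.resize(s['pixels'][a:b,c:e],(0,0),fx=k,fy=k,interpolation=cv2.INTER_CUBIC)
W=np.hstack([f(d,215,290,278,333),f(s,235,310,310,365)])
cv2.imwrite('pics/c3.png',W[:,:,::-1]); print(sensors.sense()['wrist_torque'])
```

```text
[-0.00894194 -0.04793541  0.01307177]
```

View pics/c3.png

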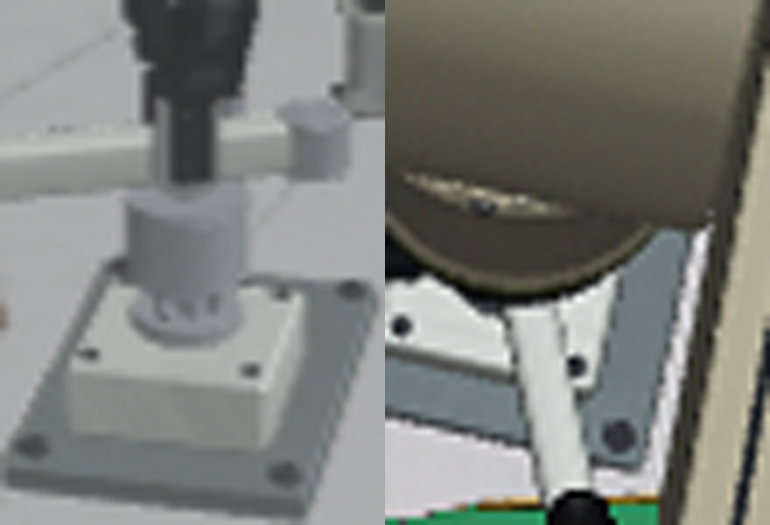

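The side crop shows the hub at (188,235) centred over the collar at (190,320). The Z force fell to the free weight at yaw -170, so the splines have matched. I'll turn a little further and lower gently.

Request:
play_rows(motion=[[[0,0.01,0,0,0,2],[0,0.015,0,0,0,3],[0,0.015,0.1,0,0,3],[0,0.015,0.2,0,0,3],[0,0.015,0.2,0,0,3]]])

```text
time: 12.15
tool_pos: [434.1, -50.7, 100.5]
tcp_rot: [180.0, -0.0, -173.0]
ft_force: [-0.8, -0.0, -2.5]
finger_gap: 14.6
grip_force: 60.8
```

```bash
python3 -c "
from h import *
s=sensors.sense();print(s['tool_pos'],s['ft_force'],s['wrist_torque'])"
```

```text
[434.13954982 -50.67018704 100.49812553] [-0.76365996 -0.02343442 -2.46959762] [ 0.00644037  0.03556459 -0.00800764]
```

Request:
play_rows(motion=[[[0,0,0.1,0,0,0],[0,0,0.2,0,0,0],[0,0,0.3,0,0,0],[0,0,0.4,0,0,0],[0,0,0.4,0,0,0]]])

```text
time: 12.65
tool_pos: [434.2, -50.7, 96.6]
tcp_rot: [180.0, -0.0, -173.0]
ft_force: [-0.4, -0.4, -1.9]
finger_gap: 14.4
grip_force: 60.8
```

Request:
play_rows(motion=[[[0,0,0.1,0,0,0],[0,0,0.2,0,0,0],[0,0,0.3,0,0,0],[0,0,0.4,0,0,0],[0,0,0.4,0,0,0]]])

```text
time: 13.15
tool_pos: [434.2, -50.7, 92.6]
tcp_rot: [180.0, -0.0, -173.0]
ft_force: [-0.4, -0.1, -3.1]
finger_gap: 14.7
grip_force: 60.8
```

```bash
python3 -c "
from h import *
s=sensors.sense();print(s['tool_pos'],s['ft_force'],s['wrist_torque'])"
```

```text
[434.21477223 -50.70063683  92.59031204] [-0.41474398 -0.08409725 -3.12937297] [-0.00143592  0.00232137  0.01395315]
```

Request:
play_rows(motion=[[[0,0,0.1,0,0,0],[0,0,0.2,0,0,0],[0,0,0.3,0,0,0],[0,0,0.35,0,0,0],[0,0,0.4,0,0,0]]])

```text
time: 13.65
tool_pos: [434.3, -50.7, 88.7]
tcp_rot: [-180.0, -0.0, -173.0]
ft_force: [0.3, -1.2, -2.4]
finger_gap: 14.5
grip_force: 60.8
```

Request:
play_rows(motion=[[[0,0,0.03,0,0,0],[0,0,0.06,0,0,0],[0,0,0.06,0,0,0]]])

```text
time: 13.95
tool_pos: [434.5, -50.7, 88.6]
tcp_rot: [-180.0, 0.0, -173.0]
ft_force: [-3.6, 1.4, 2.3]
finger_gap: 14.8
grip_force: 61.6
```

Request:
play_rows(motion=[[[0,0.02,0,0,0,4],[0,0.05,0,0,0,9],[-0.01,0.08,0,0,0,15],[-0.02,0.11,0,0,0,21],[-0.03,0.13,0,0,0,25]]])

```text
time: 14.45
tool_pos: [434.3, -49.3, 88.6]
tcp_rot: [-180.0, -0.0, 161.8]
ft_force: [-3.7, 1.3, 5.2]
finger_gap: 14.6
grip_force: 61.8
```

Request:
play_rows(motion=[[[0,0,0,0,0,0],[0,0,0,0,0,0]]])

```text
time: 14.65
tool_pos: [434.3, -49.3, 88.6]
tcp_rot: [-180.0, -0.0, 162.1]
ft_force: [-5.3, 1.7, 5.7]
finger_gap: 14.3
grip_force: 61.9
```

```bash
python3 -c "
from h import *
s=sensors.sense();print(s['tool_pos'],s['ft_force'],s['wrist_torque'])"
```

```text
[434.29479734 -49.32997712  88.55697132] [-5.30945143  1.66862638  5.68808433] [ 0.17437722  0.98239603 -0.04079398]
```

Request:
play_rows(motion=[[[0.03,0.02,0,0,0,5],[0.03,0.05,0,0,0,10],[0.02,0.08,0,0,0,15],[0.01,0.11,0,0,0,21],[0,0.13,0,0,0,25]]])

```text
time: 15.15
tool_pos: [434.6, -48.1, 88.5]
tcp_rot: [-180.0, -0.0, 136.9]
ft_force: [-5.9, 1.6, 6.4]
finger_gap: 14.5
grip_force: 61.9
```

Request:
play_rows(motion=[[[0,0.03,0,0,0,5],[-0.01,0.05,0,0,0,10],[-0.01,0.08,0,0,0,15],[-0.02,0.11,0,0,0,20],[-0.02,0.11,0,0,0,20]]])

```text
time: 15.65
tool_pos: [435.3, -47.4, 88.5]
tcp_rot: [-179.9, -0.0, 116.9]
ft_force: [-6.0, 1.2, 7.3]
finger_gap: 14.4
grip_force: 62.0
```

```bash
python3 -c "
from h import *
s=sensors.sense();print(s['tool_pos'],s['ft_force'],s['wrist_torque'])"
```

```text
[435.29047846 -47.37110574  88.4806278 ] [-5.96121509  1.17926615  7.30400823] [ 0.22581591  1.28468523 -0.04476834]
```

Request:
play_rows(motion=[[[0.01,0.04,0,0,0,5],[0.01,0.07,0,0,0,10],[0,0.1,0,0,0,15],[0,0.13,0,0,0,20],[0,0.13,0,0,0,20]]])

```text
time: 16.15
tool_pos: [436.2, -46.9, 88.4]
tcp_rot: [-179.9, -0.0, 96.9]
ft_force: [-6.8, 1.1, 6.6]
finger_gap: 14.8
grip_force: 62.1
```

Request:
play_rows(motion=[[[0,0.01,0,0,0,1.5],[0,0.02,0,0,0,3],[0,0.02,0,0,0,4],[0,0.02,0,0,0,4]]])

```text
time: 16.55
tool_pos: [436.4, -46.8, 88.4]
tcp_rot: [-179.9, -0.0, 93.0]
ft_force: [-6.6, 0.7, 7.3]
finger_gap: 14.4
grip_force: 62.1
```

Run:
```python
from h import *
s=sensors.sense();print(s['tool_pos'],s['tcp_rot'],s['ft_force'],s['wrist_torque'])
t=snap('top');d=snap('side')
f=lambda s,a,b,c,e,k=6:cv2.resize(s['pixels'][a:b,c:e],(0,0),fx=k,fy=k,interpolation=cv2.INTER_CUBIC)
W=np.hstack([f(t,235,310,265,350),f(d,210,285,278,323)])
cv2.imwrite('pics/c4.png',W[:,:,::-1])
```

```text
[436.41315318 -46.82993215  88.44421905] [-1.79893982e+02 -9.58305591e-03  9.30456625e+01] [-6.62334279  0.73610825  7.25322391] [ 0.10543669  1.58547707 -0.0198487 ]
```

View pics/c4.png

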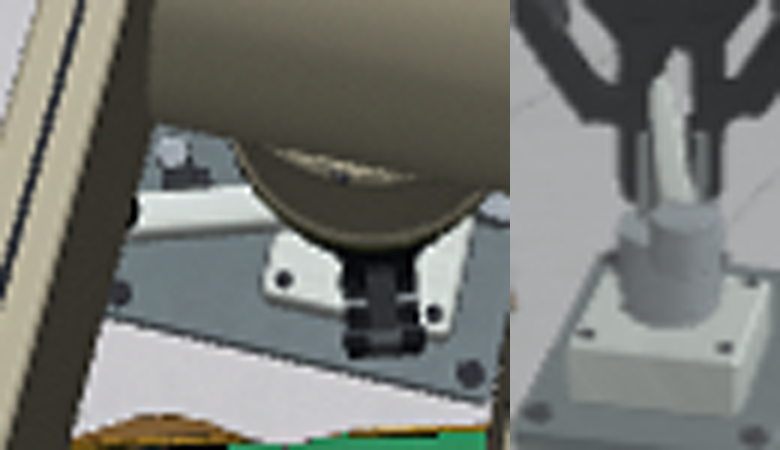

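The top crop shows the arm's edge (row about 190) close to the post (centre (173,152)). That leaves a gap of about 8 mm, or 6°. In the side crop the hub sits on the collar. I'll creep up to the post.

Request:
play_rows(motion=[[[0,0.01,0,0,0,1.5],[0,0.02,0,0,0,3],[0,0.02,0,0,0,3]]])

```text
time: 16.95
tool_pos: [436.5, -46.8, 88.4]
tcp_rot: [-179.9, -0.0, 90.0]
ft_force: [-7.6, 0.5, 8.1]
finger_gap: 14.5
grip_force: 62.2
```

Request:
play_rows(motion=[[[0,0,0,0,0,0.5],[0,0.005,0,0,0,1],[0,0.005,0,0,0,1]]])

```text
time: 17.25
tool_pos: [436.6, -46.8, 88.4]
tcp_rot: [-179.9, -0.0, 89.1]
ft_force: [-7.5, 0.5, 7.5]
finger_gap: 14.8
grip_force: 62.2
```

```bash
python3 -c "
from h import *
s=sensors.sense();print(s['tool_pos'],s['tcp_rot'],s['ft_force'],s['wrist_torque'])"
```

```text
[436.58506235 -46.80637388  88.41515851] [-1.79885953e+02 -1.92119911e-03  8.90671521e+01] [-7.47605937  0.52299507  7.4521654 ] [0.14150462 1.73498952 0.07413051]
```

Request:
play_rows(motion=[[[0,0,0,0,0,0.5],[0,0.005,0,0,0,1],[0,0.005,0,0,0,1]]])

```text
time: 17.55
tool_pos: [436.6, -46.8, 88.4]
tcp_rot: [-179.9, -0.0, 88.1]
ft_force: [-7.9, 0.7, 6.9]
finger_gap: 14.7
grip_force: 62.2
```

```bash
python3 -c "
from h import *
s=sensors.sense();print(s['tool_pos'],s['tcp_rot'],s['ft_force'],s['wrist_torque'])"
```

```text
[436.6323774  -46.81138554  88.41066488] [-1.79884297e+02 -2.47759408e-03  8.80638491e+01] [-7.89261411  0.66022212  6.85831649] [0.17090275 1.65073947 0.05778158]
```

Request:
play_rows(motion=[[[0,0,0,0,0,0.5],[0,0.005,0,0,0,1],[0,0.005,0,0,0,1]]])

```text
time: 17.85
tool_pos: [436.7, -46.8, 88.4]
tcp_rot: [-179.9, 0.0, 87.1]
ft_force: [-6.5, 1.1, 8.1]
finger_gap: 14.6
grip_force: 62.2
```

```bash
python3 -c "
from h import *
s=sensors.sense();print(s['tcp_rot'],s['ft_force'],s['wrist_torque'])"
```

```text
[-1.79884631e+02  1.20906494e-03  8.70636768e+01] [-6.47812487  1.1099267   8.12504752] [0.13396994 1.6973879  0.04405763]
```

Request:
play_rows(motion=[[[0,0,0,0,0,0.5],[0,0.005,0,0,0,0.8],[0,0.005,0,0,0,0.8]]])

```text
time: 18.15
tool_pos: [436.7, -46.8, 88.4]
tcp_rot: [-179.9, 0.0, 86.3]
ft_force: [-8.2, 1.5, 8.0]
finger_gap: 14.7
grip_force: 62.2
```

```bash
python3 -c "
from h import *
s=sensors.sense();print(s['tcp_rot'],s['ft_force'],s['wrist_torque'])"
```

```text
[-1.79879128e+02  3.66739712e-03  8.62846771e+01] [-8.19091865  1.52653934  7.96270936] [0.19914145 1.71265839 0.24997751]
```

Request:
play_rows(motion=[[[0,0,0,0,0,0.3],[0,0,0,0,0,0.5],[0,0,0,0,0,0.5]]])

```text
time: 18.45
tool_pos: [436.6, -46.8, 88.4]
tcp_rot: [-179.9, 0.0, 85.8]
ft_force: [-9.3, 1.3, 9.1]
finger_gap: 14.7
grip_force: 62.5
```

```bash
python3 -c "
from h import *
s=sensors.sense();print(s['tcp_rot'],s['ft_force'],s['wrist_torque'])"
```

```text
[-1.79865655e+02  1.05519935e-02  8.58134577e+01] [-9.31064749  1.30541858  9.14001825] [0.29299113 1.73635349 0.54418551]
```

Contact is clear: the moment rose to 0.54 N m, about 6 N at the post. I'll let go here.

Request:
play_rows(motion=[[[0,0,0,0,0,0],[0,0,0,0,0,0],[0,0,0,0,0,0],[0,0,0,0,0,0],[0,0,0,0,0,0]]], jaw=0.4)

```text
time: 18.95
tool_pos: [437.7, -46.9, 88.2]
tcp_rot: [180.0, 0.0, 85.7]
ft_force: [-0.2, 0.5, 0.7]
finger_gap: 34.3
grip_force: 0.0
```

Request:
play_rows(motion=[[[0,0,-0.5,0,0,0],[0,0,-1.5,0,0,0],[0,0,-3,0,0,0],[0,0,-5,0,0,0],[0,0,-7,0,0,0]]])

```text
time: 19.45
tool_pos: [437.6, -46.9, 159.7]
tcp_rot: [180.0, 0.0, 85.7]
ft_force: [0.4, -0.4, 0.5]
finger_gap: 34.0
grip_force: 0.0
```

Request:
play_rows(motion=[[[0,0,-4,0,0,0],[0,0,-8,0,0,0],[0,0,-12,0,0,0],[0,0,-12,0,0,0]]])

```text
time: 19.85
tool_pos: [440.3, -47.5, 286.0]
tcp_rot: [179.3, 0.1, 85.7]
ft_force: [-0.1, -1.1, 0.7]
finger_gap: 34.1
grip_force: 0.0
```

Request:
play_rows(motion=[[[3,0,0,0,0,0],[7,0,0,0,0,0],[12,0,0,0,0,0],[17,0,0,0,0,0],[22,0,0,0,0,0]]])

```text
time: 20.35
tool_pos: [453.9, 174.4, 278.7]
tcp_rot: [179.9, -0.0, 85.7]
ft_force: [2.2, -0.0, 0.3]
finger_gap: 34.2
grip_force: 0.0
```

Request:
play_rows(motion=[[[4,0,0,0,0,0],[8,0,0,0,0,0],[10,0,0,0,0,0],[10,0,0,0,0,0]]])

```text
time: 20.75
tool_pos: [461.0, 274.6, 277.9]
tcp_rot: [-180.0, -0.0, 85.9]
ft_force: [0.0, 0.4, -0.5]
finger_gap: 34.1
grip_force: 0.0
```

Run:
```python
from h import *
t=snap('top');d=snap('side')
f=lambda s,a,b,c,e,k=7:cv2.resize(s['pixels'][a:b,c:e],(0,0),fx=k,fy=k,interpolation=cv2.INTER_CUBIC)
W=np.hstack([f(t,235,305,275,355)[:490],f(d,215,285,278,312)])
cv2.imwrite('pics/c5.png',W[:,:800,::-1])
```

```text
(no output)
```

View pics/c5.png

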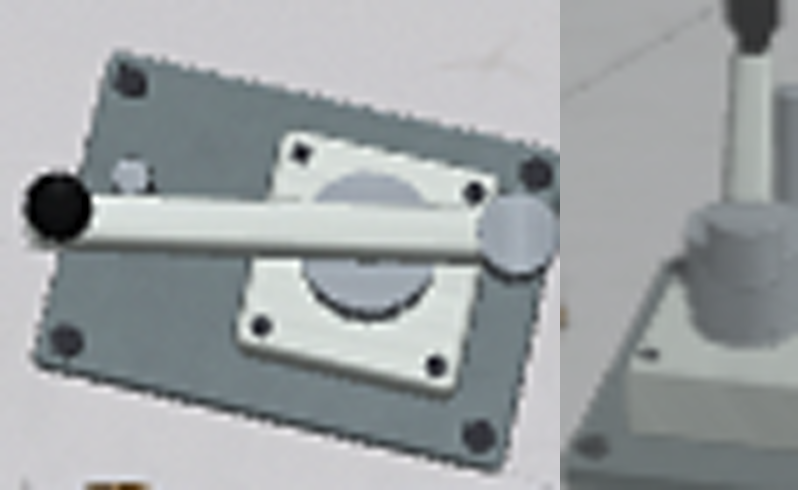

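The top crop shows the arm's edge (row about 195) touching the post (centre (132,177)). The hub sits square on the collar and nothing touches the lever.

```bash
python3 -c "
from h import *
print(job.hand_in())"
```

```text
the job is handed in; nothing more can be done
None
```

The lever is fitted fully home on the collar, swung round until its arm rests gently against the post, and released; the job is handed in (finished at about 21 s of the 72 s), and the pot, tile and tweezers were not moved.

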